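# Unlock the spring clamp and hold it open at the mark

### The job

I want to load a test disc into the spring clamp: draw the orange-handled locking pin straight up out of the clamp, stand it in the open glass beaker and let go of it. Then pull the clamp's black handle bar out against its spring until the yellow pointer lines up with the red index, and finish while still holding it there, because it springs shut if let go. Leave the red index and everything else on the worktop where they are.

Things in the scene. Friction and masses are not known exactly. Their poses are not given: they have to be found in the camera images.
- clamp: grey spring clamp fixed to the worktop, base 220 x 120 x 12 mm (x = -120 to +100). Origin on the worktop; x runs from handle to jaws (roughly away from the robot), z up. The carriage is pulled to -x. A dark bridge (36 mm in x, 90 in y, top 55 mm above the worktop) at x = -30 holds the pin; while the pin is in, the carriage is blocked. Steel jaws behind it are 54 mm high
- carriage: sliding part of the clamp: moving steel jaw, yellow pointer and black handle bar. Its axes are parallel to the clamp's and its origin coincides with the clamp's when shut. It slides 0 to 45 mm towards the clamp's -x; a spring pulls it shut with about 4 N when shut and 9 N at 40 mm
- handle (a point): centre of the black handle bar: a round bar 14 mm thick and about 74 mm long along the clamp's y, 78 mm above the worktop on two thin posts 34 mm apart, open underneath, 65 mm in front (-x) of the pin; moves with the carriage. Can be gripped from above with the fingers in front of and behind the bar
- pointer (a point): end of the small yellow pointer tab (6 mm wide in x) on the carriage, at the clamp's +y side, 18 mm above the worktop; it points at the scale. Axes parallel to the clamp's
- mark (a point): red index block (6 x 12 x 14 mm) on the white scale at the clamp's +y side; it lies 20 to 36 mm from the shut pointer, towards the clamp's -x, and stays there (stiff fit; do not push it). Pointer and index are lined up when the two points have the same clamp x
- pin: loose locking pin standing upright in the bridge, 111 mm long, about 50 g: steel shank 8 mm thick and 41 mm long, then a collar 22 mm wide and 5 mm thick that rests on the bridge, then an orange round handle 18 mm thick and 65 mm long. Origin at the tip (lower end), z up along the pin
- pin_tip (a point): lower end of the pin; at the start 14 mm above the worktop, so it must rise 41 mm to come out of the bridge
- pin_grip (a point): where to grip the pin: on the axis of the orange handle, 91 mm above the tip (20 mm below its top)
- beaker: small open glass beaker, 55 x 65 mm, 71 mm high, inside 40 mm wide at the floor and floor about 4 mm thick, standing loose on the front strip of the worktop, nearer the robot than the clamp, to the left or right of its line. Origin at the centre of its underside, z up
- beaker_mouth (a point): centre of the beaker's open top, 71 mm above the worktop
- jar: bystander: small white jar with red cap, 46 mm wide, 71 mm high, on the front strip too, on the other side from the beaker. Origin at the centre of the underside
- timer: bystander: digital timer lying flat, 62 x 66 x 17 mm, origin under its centre
- caliper: bystander: steel caliper lying flat, 73 x 222 x 11 mm, origin under its centre
- test_disc: bystander: dark rubber test disc, 38 mm wide, 10 mm thick, origin under its centre
- crucible: bystander: ceramic crucible, 36 mm wide, 32 mm high, origin under its centre
- oven_corner (a point): near lower corner, at the worktop, of the tall drying oven on the left: its door front (a plane facing the robot, 600 mm high) runs from here to +y and the free bay where the clamp stands begins to the right (-y). Solid: enter the bay from the robot's side
- cabinet_corner (a point): near corner, at the worktop, of the heating cabinet on the right (440 mm high): its front runs from here to -y, the free bay lies to the left (+y). Solid

How it is judged:
On the way, in this order (a step that is already met when the one before it is completed fails the run):
1. the pin is held in the fingers, clear above the bridge (z of pin_tip in the frame of clamp above 0.06 m and contact force between the fingers and pin above 0.5 N), for 0.1 s.
2. the pin stands in the upright beaker and the robot has let go of it (z of pin_tip in the frame of beaker between -0.005 and 0.025 m and horizontal distance between pin_tip and beaker_mouth below 0.03 m and contact force between the arm and pin below 0.1 N and angle between beaker's own z axis and vertical below 0.15 rad), for 0.3 s.
At the end, for the whole second after the job is handed in: Fingers still hold the resting carriage (over 2 N), pointer within 5 mm of the index, index moved under 3 mm; pin tip in the beaker (under 25 mm above its underside, within 30 mm of its axis), untouched; beaker upright (under 0.15 rad) on the worktop (all of step 2 and x of pointer in the frame of mark between -0.005 and 0.005 m and linear speed of carriage below 0.01 m/s and contact force between the fingers and carriage above 2 N and height (world z) of beaker below 0.01 m and distance of mark from where it was at the start of the episode below 0.003 m); the arm keeps its last pose, push and grip.
It fails at once if a bystander is pushed more than 25 mm or the beaker more than 40 mm (distance of any of jar, timer, caliper, test_disc, crucible from where it was at the start of the episode above 0.025 m or distance of beaker from where it was at the start of the episode above 0.04 m).
It also fails if it takes over 61 s, if anything falls off the work surface, if the arm or the gripper's body presses on something with over 40 N, if the wrist force passes 120 N, or if a joint passes its speed limit or range.

### The arm

A 7-joint arm with a two-finger parallel gripper is mounted at the origin on a cart in front of the work surface, level with it; the furniture and walls round the work are solid. World frame = base frame: x ahead of the robot, y to its left, z up, the work surface at z = 0. Lengths are in m, angles in rad, forces in N, time in s.
With the tool pointing down it reaches from about 0.4 to 0.875 m from the base axis. Payload 19.3 kg.
Tool frame: the origin (TCP) lies at the very end of the fingers, on their centre line; the grasp point (between the pads) lies 19 mm behind it; z points along the fingers, y is the direction in which the jaws open and shut (so a half turn about z gives the same grasp; the last joint's range is limited). The gripper opens to 85 mm and grips with 20 to 120 N. Pads are 22 mm wide; open, the fingers measure 114 mm over their backs; the gripper's body (76 mm by 85 mm) begins 54 mm behind the grasp point. The pads swing forward as they close: fully open they stand 13 mm farther back than shut.
Start: joints at [-1.388, 0.521, -0.036, 1.599, 0.021, 1.021, -0.113], TCP at [0.156, 0.605, 0.231] pointing down, gripper open.
Joint ranges: [-2.91, 2.91], [-0.3, 2.13], [-1.5, 1.42], [0.17, 2.43], [-1.26, 4.41], [0.16, 1.93], [-2.52, 2.52]. Speed limits (rad/s): [1.89, 1.89, 2.39, 2.39, 3.01, 3.01, 3.01].

### API

Orientations are given as [roll, pitch, yaw] about the fixed x, y, z axes, in that order (R = Rz(yaw) Ry(pitch) Rx(roll)).
In Python, from workcell import bot, vision, job_done gives the robot as it stands.
- The arm moves only by the tool arm_command, never from a script. Its arguments are lists of equal length, an entry for each row: "gripper": the finger opening in cm, from 0 to 8.54; "slide": the shift along the tool's x, y, z in cm, a list of three; "turn": the turn, a rotation vector about the tool's x, y, z in degrees, a list of three. A call has 1 to 5 rows; each row is the pose to reach, as a shift and turn from the pose commanded when the call began, along the tool's axes at that moment; what a row does not reach only later rows make up. A row lasts 1/8 s, in which the tool goes at most 62.5 mm and 10.7 degrees, less where a joint would pass 70% of its speed; a pose out of reach is approached as far as the arm can. A call with a gripper value outside its range is refused whole. The fingers move at their own pace and stop on an object; "force" is the grip in N (left out, the last holds). Time passes only in rows, so rows that repeat a pose let the fingers close. It gives the time, the measured TCP pose, the force and the opening at its end, in the units of the state.
- bot.observe(): the state, without advancing time (a new reading comes with each control period).
- vision.grab_frame(name): name is "scene" or "top" or "wrist"; returns the picture (420x560x3 uint8, blue, green, red); there is no depth.
- vision.camera_model(name): a dict with "mtx" (3x3 intrinsics, pixels), "T" (4x4, takes a point from camera to world coordinates). Camera axes: x right, y down, z forward; pixel columns grow to the right and rows downward; lengths in m; the calibration is good to about 2 mm. The wrist camera is an equidistant fisheye: a pixel r from the principal point sees the ray r / f radians off the axis. A picture is of the moment at which its call begins: read the wrist's pose just before it. camera_model takes no time and is no camera call; for the wrist camera it gives the pose at the moment of the call.
- job_done(): hands the job in, once; it reports no verdict.
The state is a dict: "clock": time; "qpos": joint angles; "qd": joint speeds; "joint_efforts": joint torques, N m; "position": TCP position; "tool_rot": TCP orientation; "force": force on the tool from outside, world axes, zero at the start; "moment": the same for the moment, N m; "grip_width": finger opening in m.
Only numpy, scipy, OpenCV 4.12 (cv2) and the standard library are available. Lean on these libraries where they do the work, as an engineer would, in place of code of your own. Each camera call takes 0.05 s, during which the arm holds its last target. There are 200 camera calls.

## Working session

There is one attempt and no reset: what is moved stays moved. The work goes in short steps, Python scripts to look and compute and a tool call to move; the robot and the scene stay as the last step left them, time stands still between calls to the robot, and variables do not carry over. Pictures are saved under pics/ and viewed, about 8 in all and at most 12, crops included, and the job is handed in when it is done.

Besides the shell and the picture viewer there is one more tool, called after ">>>" as name(argument=value, ...), one argument or row to a line, values as JSON. arm_command: Moves the arm, as the interface text tells. Its arguments: {"type":"object","properties":{"gripper":{"type":"array","items":{"type":"number"}},"slide":{"type":"array","items":{"type":"array","items":{"type":"number"}}},"turn":{"type":"array","items":{"type":"array","items":{"type":"number"}}},"force":{"type":"number"}},"required":["gripper","slide","turn"]}

```bash
mkdir -p pics
python3 - <<'E'
from workcell import bot, vision
import cv2
import numpy as np
np.set_printoptions(precision=4,suppress=True)
for n in("scene","top"):
    cv2.imwrite(f"pics/{n}0.png",vision.grab_frame(n)); m=vision.camera_model(n); print(n,m["mtx"],m["T"])
s=bot.observe();print(s)
E
```

```text
scene [[393.1436   0.     287.0692]
 [  0.     393.1436 207.6259]
 [  0.       0.       1.    ]] [[ 0.6017 -0.3334  0.7258 -0.2248]
 [-0.7986 -0.264   0.5408 -0.5449]
 [ 0.0113 -0.9051 -0.4251  0.5498]
 [ 0.      0.      0.      1.    ]]
top [[533.0608   0.     287.7792]
 [  0.     533.0608 214.1996]
 [  0.       0.       1.    ]] [[-0.0089 -0.9977  0.0672  0.4301]
 [-1.      0.0088 -0.0027  0.0258]
 [ 0.0021 -0.0672 -0.9977  1.8746]
 [ 0.      0.      0.      1.    ]]
{'clock': 0.1, 'qpos': array([-1.3882,  0.5219, -0.0363,  1.5999,  0.0212,  1.0211, -0.1128]), 'qd': array([ 0.0001, -0.0015, -0.0009, -0.0012, -0.0004, -0.0031, -0.0022]), 'joint_efforts': array([  0.0035, -92.8489,   1.984 , -37.0536,   0.0181,   0.0053,
        -0.    ]), 'position': array([0.1563, 0.6048, 0.2308]), 'tool_rot': array([-3.1406,  0.0001,  2.8888]), 'force': array([ 0.968 ,  0.0409, -0.5503]), 'moment': array([-0.0145, -0.0174, -0.0425]), 'grip_width': 0.0856078268211402}
```

View pics/scene0.png

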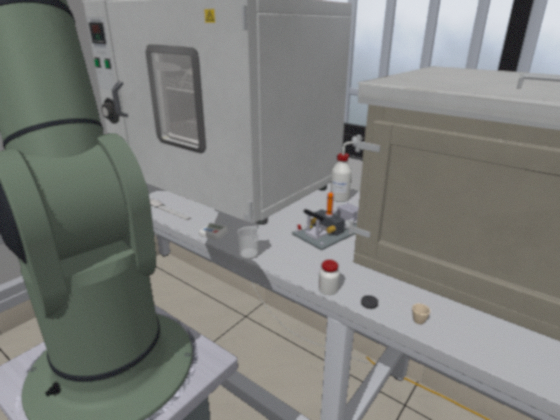

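View pics/top0.png

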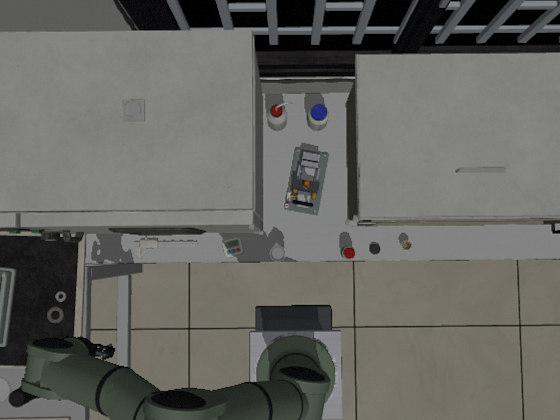

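The scene view shows the clamp around (325,228), its pin at (330,203), the beaker at (248,242) and the jar at (330,277). In the top view they are at about (306,185), (306,184), (277,253) and (348,252). Next I'll enlarge both views and get colour centroids.

```bash
cat > h.py <<'E'
import numpy as np, cv2
from workcell import bot, vision
np.set_printoptions(precision=4,suppress=True)
def ray(m,u,v):
    K=m["mtx"];d=np.array([(u-K[0,2])/K[0,0],(v-K[1,2])/K[1,1],1]);T=m["T"];return T[:3,3],T[:3,:3]@d
def fray(m,u,v):
    K=m["mtx"];p=np.array([u-K[0,2],v-K[1,2]]);r=np.hypot(*p);a=r/K[0,0]
    d=np.r_[p/max(r,1e-9)*np.sin(a),np.cos(a)];T=m["T"];return T[:3,3],T[:3,:3]@d
def onz(r,z): o,d=r; return o+d*(z-o[2])/d[2]
def tri(r1,r2):
    A=[];b=[]
    for o,d in(r1,r2):
        d=d/np.linalg.norm(d);P=np.eye(3)-np.outer(d,d);A.append(P);b.append(P@o)
    return np.linalg.lstsq(np.vstack(A),np.hstack(b),rcond=None)[0]
def blobs(im,lo,hi,roi=None,amin=4):
    h=cv2.cvtColor(im,cv2.COLOR_BGR2HSV);m=cv2.inRange(h,np.array(lo),np.array(hi))
    if roi: k=np.zeros_like(m);x0,y0,x1,y1=roi;k[y0:y1,x0:x1]=1;m=m*k
    n,l,s,c=cv2.connectedComponentsWithStats(m)
    return [(c[i].round(1),s[i]) for i in range(1,n) if s[i][4]>=amin]
E
python3 - <<'E'
from h import *
t=cv2.imread("pics/top0.png");s=cv2.imread("pics/scene0.png")
a=cv2.resize(t[135:270,235:375],None,fx=4,fy=4,interpolation=cv2.INTER_CUBIC)
b=cv2.resize(s[180:300,225:365],None,fx=4,fy=4,interpolation=cv2.INTER_CUBIC)
c=np.zeros((540,800,3),np.uint8);b=cv2.resize(s[180:270,285:360],None,fx=5,fy=5,interpolation=cv2.INTER_CUBIC)
a=cv2.resize(a,(420,405)); c[:405,:420]=a;c[:450,425:800]=b
cv2.imwrite("pics/zoom.png",c)
for n,im,roi in(("top",t,(270,130,340,220)),("scene",s,(285,180,360,250))):
    m=vision.camera_model(n)
    for nm,lo,hi in(("orange",(4,150,100),(16,255,255)),("yellow",(20,120,80),(35,255,255)),("red",(0,150,60),(3,255,255))):
        print(n,nm,[(x[0],x[1]) for x in blobs(im,lo,hi,roi,2)])
E
```

```text
top orange [(array([306.1, 182.8]), array([304, 181,   5,   5,  21], dtype=int32))]
top yellow [(array([294.5, 190.5]), array([293, 189,   4,   4,  12], dtype=int32)), (array([313.6, 195.6]), array([312, 193,   4,   6,  23], dtype=int32)), (array([293.1, 195.6]), array([291, 195,   6,   2,  10], dtype=int32))]
top red [(array([287., 202.]), array([286, 202,   3,   1,   3], dtype=int32))]
scene orange [(array([329.5, 202.9]), array([327, 193,   6,  21,  84], dtype=int32))]
scene yellow [(array([313.2, 220.7]), array([312, 218,   4,   6,  14], dtype=int32)), (array([330.9, 228.7]), array([327, 226,   8,   7,  42], dtype=int32))]
scene red [(array([299. , 226.5]), array([299, 226,   1,   2,   2], dtype=int32))]
```

View pics/zoom.png

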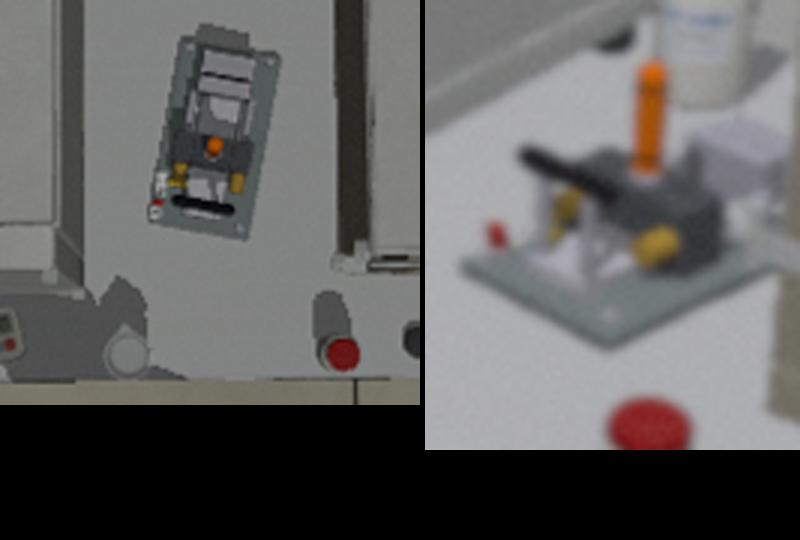

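The zoom gives top-view pixels: pin top (306.1,182.8), handle bar centre about (302.7,203.7), pointer tab (293.1,195.6), index (287,202) and beaker mouth about (277.7,253). The clamp is yawed a few degrees. Now the positions.

Run:
```python
from h import *
t=cv2.imread("pics/top0.png");m=vision.camera_model("top")
g=cv2.cvtColor(t,cv2.COLOR_BGR2GRAY)
k=(g<40).astype(np.uint8);k2=np.zeros_like(k);k2[198:210,288:318]=k[198:210,288:318]
n,l,st,c=cv2.connectedComponentsWithStats(k2);print(st[1:],c[1:])
i=1+np.argmax(st[1:,4]);ys,xs=np.where(l==i)
rb=cv2.minAreaRect(np.c_[xs,ys].astype(np.float32));print(rb)
H=onz(ray(m,*c[i]),0.082)
pin=onz(ray(m,306.1,182.8),0.125); sc=vision.camera_model("scene")
print("pin tri",tri(ray(m,306.1,182.8),ray(sc,330,194)), tri(ray(m,306.1,182.8),ray(sc,329.5,202.9)))
ends=[onz(ray(m,*p),0.082) for p in (np.c_[xs,ys][xs.argmin()],np.c_[xs,ys][xs.argmax()])]
print("handle",H,"pin",pin,"sep",pin-H,np.linalg.norm((pin-H)[:2]),"yaw",np.degrees(np.arctan2(*(pin-H)[1::-1])),ends)
print("ptr",onz(ray(m,293.1,195.6),.02),"mark",onz(ray(m,287.3,202.3),.018),"beaker",onz(ray(m,277.7,253),.071))
# clamp corners from zoom
for p in((181,37),(281,55),(248,241),(150,219)):print(onz(ray(m,235+p[0]/3,135+p[1]/3),.012))
for n,p in dict(jar=(342,353),).items():print(n,onz(ray(m,235+p[0]/3,135+p[1]/3),.071))
print("oven",onz(ray(m,256,232),0.0),"cab",onz(ray(m,349,222),0.0))
s=cv2.imread("pics/scene0.png");print("beaker scene",onz(ray(sc,248,230),.071))
```

```text
[[292 200  21   7  67]] [[302.0896 202.7313]]
((302.0453186035156, 202.74330139160156), (20.390811920166016, 3.3019208908081055), 10.007980346679688)
pin tri [ 0.6516 -0.0403  0.1216] [ 0.6544 -0.0403  0.0935]
handle [ 0.5892 -0.0277  0.082 ] pin [ 0.6513 -0.0404  0.125 ] sep [ 0.0621 -0.0127  0.043 ] 0.06342215423083448 yaw -11.524948260993884 [array([0.5953, 0.0063, 0.082 ]), array([ 0.5846, -0.0611,  0.082 ])]
ptr [0.62   0.0016 0.02  ] mark [0.5968 0.022  0.018 ] beaker [0.4206 0.0561 0.071 ]
[ 0.792  -0.0081  0.012 ]
[ 0.7696 -0.1255  0.012 ]
[ 0.5506 -0.0839  0.012 ]
[0.5774 0.0303 0.012 ]
jar [ 0.4196 -0.1846  0.071 ]
oven [0.4946 0.133  0.    ] cab [ 0.5269 -0.1947  0.    ]
beaker scene [0.4237 0.0616 0.071 ]
```

```bash
cat >> h.py <<'E'
from scipy.spatial.transform import Rotation as Ro
def down(ya): # tool pointing down, tool y axis at ya deg in world
    a=np.radians(ya);y=np.array([np.cos(a),np.sin(a),0]);z=np.array([0,0,-1.]);return np.c_[np.cross(y,z),y,z]
def delta(steps):
    s=bot.observe();p=s["position"];R=Ro.from_euler("xyz",s["tool_rot"]).as_matrix()
    print("t",s["clock"],"pos",p,"rot",s["tool_rot"],"F",s["force"],"w",s["grip_width"])
    for q,ya in steps:
        print(q,ya,"slide",(R.T@(np.array(q)-p)*100).round(2),"turn",np.degrees(Ro.from_matrix(R.T@down(ya)).as_rotvec()).round(1))
E
python3 -c "
from h import *
delta([([.28,.34,.23],30),([.39,.08,.23],-5),([.62,-.037,.24],-10.5)])"
```

```text
t 0.1 pos [0.1563 0.6048 0.2308] rot [-3.1406  0.0001  2.8888] F [ 0.968   0.0409 -0.5503] w 0.0856078268211402
[0.28, 0.34, 0.23] 30 slide [-18.6  -22.55   0.1 ] turn [-0.1  0.  45.5]
[0.39, 0.08, 0.23] -5 slide [-35.75 -44.97   0.13] turn [-0.   0.  80.5]
[0.62, -0.037, 0.24] -10.5 slide [-60.95 -50.54  -0.86] turn [-0.  0. 86.]
```

>>> arm_command(
  gripper=[5, 5, 5, 5, 5],
  slide=[
    [-3.7, -4.5, 0],
    [-7.4, -9.0, 0],
    [-11.2, -13.5, 0],
    [-14.9, -18.0, 0],
    [-18.6, -22.5, 0],
  ],
  turn=[
    [0, 0, 9],
    [0, 0, 18],
    [0, 0, 27],
    [0, 0, 36],
    [0, 0, 45.5],
  ],
)

```text
clock: 0.72
position: [0.2806, 0.3389, 0.2313]
tool_rot: [-3.142, -0.0, 2.089]
force: [2.0, 0.4, -0.6]
grip_width: 0.0501
```

```bash
python3 -c "
from h import *
delta([([.39,.08,.23],-5),([.62,-.037,.24],-10.5)])"
```

```text
t 0.725 pos [0.2806 0.3389 0.2313] rot [-3.1416 -0.0001  2.0893] F [ 2.0026  0.3708 -0.6443] w 0.05009192328106705
[0.39, 0.08, 0.23] -5 slide [-27.9   -3.33   0.12] turn [-0.  -0.  34.7]
[0.62, -0.037, 0.24] -10.5 slide [-49.46  10.85  -0.88] turn [-0.  -0.  40.2]
```

>>> arm_command(
  gripper=[5, 5, 5, 5, 5],
  slide=[
    [-5.6, -0.7, 0],
    [-11.2, -1.3, 0],
    [-16.8, -2, 0],
    [-22.4, -2.7, 0],
    [-27.9, -3.3, 0],
  ],
  turn=[
    [0, 0, 8],
    [0, 0, 16],
    [0, 0, 24],
    [0, 0, 32],
    [0, 0, 40.2],
  ],
)

```text
clock: 1.35
position: [0.3915, 0.081, 0.2315]
tool_rot: [3.141, -0.001, 1.389]
force: [1.6, 0.5, 0.1]
grip_width: 0.0498
```

```bash
python3 -c "
from h import *
delta([([.5,-.01,.24],-10.5),([.60,-.03,.24],-10.5)])"
```

```text
t 1.35 pos [0.3915 0.081  0.2315] rot [ 3.1413 -0.0005  1.3886] F [1.6094 0.4519 0.068 ] w 0.04979659267065546
[0.5, -0.01, 0.24] -10.5 slide [-6.98 12.32 -0.85] turn [ 0.  -0.   0.1]
[0.6, -0.03, 0.24] -10.5 slide [-7.13 22.52 -0.85] turn [ 0.  -0.   0.1]
```

>>> arm_command(
  gripper=[5, 5, 5, 5, 5],
  slide=[
    [-3, 4, -0.3],
    [-7, 10, -0.8],
    [-7.1, 16, -0.8],
    [-7.1, 22.5, -0.8],
    [-7.1, 22.5, -0.8],
  ],
  turn=[
    [0, 0, 0],
    [0, 0, 0],
    [0, 0, 0],
    [0, 0, 0],
    [0, 0, 0],
  ],
)

```text
clock: 1.98
position: [0.6022, -0.0281, 0.2379]
tool_rot: [-3.141, 0.002, 1.392]
force: [-1.7, -0.7, -0.9]
grip_width: 0.0502
```

Run:
```python
from h import *
m=vision.camera_model("wrist");im=vision.grab_frame("wrist");cv2.imwrite("pics/w1.png",im)
import pickle;pickle.dump(m,open("w1.pkl","wb"));print(m["mtx"],m["T"])
for nm,lo,hi in(("orange",(4,150,60),(16,255,255)),("yellow",(20,120,60),(35,255,255)),("red",(0,150,60),(3,255,255)),("red2",(170,150,60),(180,255,255))):
    for c,s in blobs(im,lo,hi,None,15): print(nm,c,s)
delta([([.652,-.040,.16],-10.5)])
```

```text
[[325.1923   0.     283.6709]
 [  0.     325.1923 205.4998]
 [  0.       0.       1.    ]] [[ 0.9841 -0.1703 -0.0502  0.615 ]
 [-0.1775 -0.9457 -0.2723  0.0407]
 [-0.0011  0.2769 -0.9609  0.3799]
 [ 0.      0.      0.      1.    ]]
orange [340.9 198. ] [327 181  29  33 567]
yellow [294.6 150.2] [292 140   7  21  84]
yellow [309.5 151.4] [298 144  19  15 132]
yellow [303.8 213. ] [294 205  20  15 199]
red [270.9 132.9] [269 128   5  11  53]
t 2.025 pos [ 0.6013 -0.0279  0.2381] rot [-3.1406  0.0015  1.3922] F [-1.2138 -0.0464 -1.8617] w 0.05009562573488454
[0.652, -0.04, 0.16] -10.5 slide [-0.28  5.21  7.81] turn [-0.1  0.1  0.3]
```

View pics/w1.png

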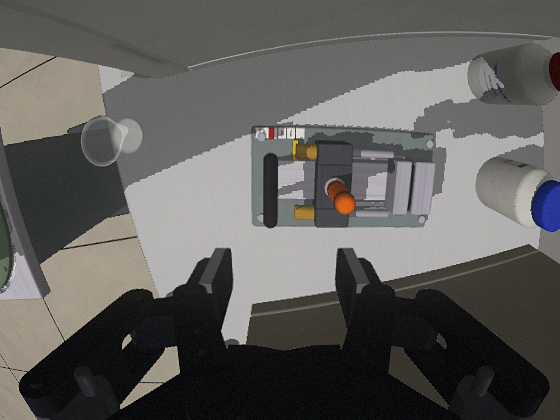

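The wrist view shows the pin top at about (345,204), the bar centre at (271,190), the pointer tab at (294.6,150), the red index at (271,133) and the beaker mouth at (101,141).

Run:
```python
from h import *
import pickle;m=pickle.load(open("w1.pkl","rb"));im=cv2.imread("pics/w1.png")
g=cv2.cvtColor(im,cv2.COLOR_BGR2GRAY);k=np.zeros_like(g);k[145:232,258:282]=(g[145:232,258:282]<45)
n,l,st,c=cv2.connectedComponentsWithStats(k);i=1+np.argmax(st[1:,4]);ys,xs=np.where(l==i);print(st[i],c[i])
P=np.array([onz(fray(m,u,v),.080)[:2] for u,v in zip(xs,ys)])
(cx,cy),wh,an=cv2.minAreaRect(P.astype(np.float32));print("bar",cx,cy,wh,an)
h,e=P.mean(0),None
w,V=np.linalg.eigh(np.cov(P.T));d=V[:,1];print("bar mean",h,"axis deg",np.degrees(np.arctan2(d[1],d[0])))
pin=onz(fray(m,345,204),.125);print("pin top",pin,"base",onz(fray(m,332,184),.06),"sep",np.linalg.norm(pin[:2]-h))
top=vision.camera_model("top");print("pin tri",tri(fray(m,345,204),ray(top,306.1,182.8)))
a=np.radians(-10.5);X=np.array([np.cos(a),np.sin(a)]);Y=np.array([-X[1],X[0]])
for n,(u,v),z in(("ptr",(294.6,150.2),.018),("ptr_end",(294.6,141),.018),("mark",(270.9,132.9),.019)):
    q=onz(fray(m,u,v),z);r=q[:2]-pin[:2];print(n,q,"rel pin in clamp",r@X,r@Y)
print("bar rel pin",(h-pin[:2])@X,(h-pin[:2])@Y)
for z in(.071,):print("beaker mouth",onz(fray(m,101,141),z))
print("beaker tri",tri(fray(m,101,141),ray(top,277.7,253)))
```

```text
[264 154  14  74 838] [270.4535 188.1885]
bar 0.58944171667099 -0.028476446866989136 (0.07162024825811386, 0.01242002658545971) 78.91629791259766
bar mean [ 0.59   -0.0256] axis deg 79.12920829314888
pin top [ 0.6517 -0.0393  0.125 ] base [ 0.6505 -0.0364  0.06  ] sep 0.06319389521984804
pin tri [ 0.652  -0.0406  0.1209]
ptr [ 0.6195 -0.0009  0.018 ] rel pin in clamp -0.03864263933824772 0.0318458562770188
ptr_end [0.6212 0.0093 0.018 ] rel pin in clamp -0.03874630707058839 0.04218488955825088
mark [0.5971 0.0229 0.019 ] rel pin in clamp -0.06500624119929442 0.05118939031254199
bar rel pin -0.06315595527114748 0.0021894535496219756
beaker mouth [0.4214 0.0572 0.071 ]
beaker tri [0.4206 0.0567 0.0698]
```

```bash
python3 -c "
from h import *
delta([([.6513,-.0388,.16],-11),([.6513,-.0388,.087],-11)])"
```

```text
t 2.025 pos [ 0.6013 -0.0279  0.2381] rot [-3.1406  0.0015  1.3922] F [-1.2138 -0.0464 -1.8617] w 0.05009562573488454
[0.6513, -0.0388, 0.16] -11 slide [-0.18  5.12  7.81] turn [-0.1  0.1  0.8]
[0.6513, -0.0388, 0.087] -11 slide [-0.17  5.13 15.11] turn [-0.1  0.1  0.8]
```

>>> arm_command(
  gripper=[5, 5, 5, 5, 5],
  slide=[
    [-0.2, 4, 1],
    [-0.2, 5.1, 5],
    [-0.2, 5.1, 9],
    [-0.2, 5.1, 12.5],
    [-0.2, 5.1, 15.1],
  ],
  turn=[
    [0, 0, 0.8],
    [0, 0, 0.8],
    [0, 0, 0.8],
    [0, 0, 0.8],
    [0, 0, 0.8],
  ],
)

```text
clock: 2.65
position: [0.6484, -0.0374, 0.0871]
tool_rot: [-3.14, 0.0, 1.379]
force: [0.8, 0.2, 0.9]
grip_width: 0.0497
```

>>> arm_command(
  gripper=[1, 1, 1, 1, 1],
  slide=[
    [0, 0, 0],
    [0, 0, 0],
    [0, 0, 0],
    [0, 0, 0],
    [0, 0, 0],
  ],
  turn=[
    [0, 0, 0],
    [0, 0, 0],
    [0, 0, 0],
    [0, 0, 0],
    [0, 0, 0],
  ],
  force=30,
)

```text
clock: 3.28
position: [0.6506, -0.0381, 0.0892]
tool_rot: [3.14, -0.0, 1.379]
force: [2.7, -1.1, 7.5]
grip_width: 0.0171
```

```bash
python3 -c "
from h import *
delta([([.6513,-.0388,.19],-11)])"
```

```text
t 3.275 pos [ 0.6506 -0.0381  0.0892] rot [ 3.1398 -0.0003  1.379 ] F [ 2.7439 -1.1316  7.4532] w 0.017144520955727702
[0.6513, -0.0388, 0.19] -11 slide [ -0.06   0.1  -10.08] turn [ 0.1 -0.   0. ]
```

>>> arm_command(
  gripper=[1, 1, 1, 1, 1],
  slide=[
    [0, 0, -1.5],
    [0, 0, -3.5],
    [0, 0, -6],
    [0, 0, -8.5],
    [0, 0, -11],
  ],
  turn=[
    [0, 0, 0],
    [0, 0, 0],
    [0, 0, 0],
    [0, 0, 0],
    [0, 0, 0],
  ],
)

```text
clock: 3.9
position: [0.6493, -0.038, 0.1998]
tool_rot: [-3.141, -0.0, 1.379]
force: [-0.0, 0.2, -0.8]
grip_width: 0.0169
```

>>> arm_command(
  gripper=[1, 1],
  slide=[
    [0, 0, 0],
    [0, 0, 0],
  ],
  turn=[
    [0, 0, 0],
    [0, 0, 0],
  ],
)

```text
clock: 4.15
position: [0.6494, -0.0378, 0.1981]
tool_rot: [-3.141, -0.0, 1.379]
force: [-1.4, 0.5, -0.7]
grip_width: 0.0173
```

Run:
```python
from h import *
m=vision.camera_model("wrist");im=vision.grab_frame("wrist");cv2.imwrite("pics/w2.png",im)
import pickle;pickle.dump(m,open("w2.pkl","wb"))
delta([([.45,.035,.22],-11),([.421,.057,.2],-11)])
```

```text
t 4.2 pos [ 0.6493 -0.0378  0.1978] rot [-3.1402  0.0001  1.3791] F [ 0.7677  0.1137 -0.6296] w 0.016992349414197982
[0.45, 0.035, 0.22] -11 slide [  3.35 -20.95  -2.19] turn [-0.1  0.   0. ]
[0.421, 0.057, 0.2] -11 slide [  4.96 -24.22  -0.19] turn [-0.1  0.   0. ]
```

View pics/w2.png

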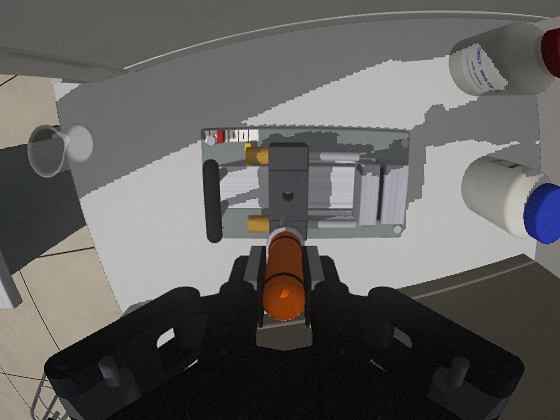

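The pin is held and clear, and the empty bridge hole shows at (288,195). Next stop is above the beaker.

>>> arm_command(
  gripper=[1, 1, 1, 1, 1],
  slide=[
    [0.7, -4, 0],
    [1.7, -9, -0.2],
    [2.9, -14.5, -0.2],
    [4.1, -20, -0.2],
    [5, -24.2, -0.2],
  ],
  turn=[
    [0, 0, 0],
    [0, 0, 0],
    [0, 0, 0],
    [0, 0, 0],
    [0, 0, 0],
  ],
)

```text
clock: 4.82
position: [0.4193, 0.0578, 0.1997]
tool_rot: [-3.14, 0.0, 1.38]
force: [0.8, 0.6, -0.7]
grip_width: 0.0172
```

>>> arm_command(
  gripper=[1, 1, 1],
  slide=[
    [0, 0, 0],
    [0, 0, 0],
    [0, 0, 0],
  ],
  turn=[
    [0, 0, 0],
    [0, 0, 0],
    [0, 0, 0],
  ],
)

```text
clock: 5.2
position: [0.4224, 0.0568, 0.2001]
tool_rot: [3.142, 0.001, 1.378]
force: [-0.0, 0.3, -0.5]
grip_width: 0.017
```

Run:
```python
from h import *
s=vision.grab_frame("scene");cv2.imwrite("pics/s2f.png",s)
w=vision.grab_frame("wrist");cv2.imwrite("pics/w3f.png",w)
c=np.zeros((600,800,3),np.uint8);z=cv2.resize(s[170:270,190:310],None,fx=4,fy=4,interpolation=cv2.INTER_CUBIC)
c[:400,:480]=z;c[:240,480:]=cv2.resize(w,(320,240))
cv2.imwrite("pics/s2.png",c)
sc=vision.camera_model("scene");K=sc["mtx"];Ti=np.linalg.inv(sc["T"])
def pr(p):q=Ti@np.r_[p,1];return (K@(q[:3]/q[2]))[:2]
st=bot.observe();p=st["position"]
for n,q in(("tip",p-[0,0,.075]),("collar",p-[0,0,.034]),("mouth",[.421,.057,.071]),("base",[.421,.057,0])):print(n,q,pr(q),(pr(q)-[190,170])*4)
for x in blobs(s,(4,150,60),(16,255,255),(190,130,310,270)):print(x)
delta([([.421,.057,.2],-11)])
```

```text
tip [0.4222 0.0567 0.1251] [248.3931 211.5883] [233.5724 166.3533]
collar [0.4222 0.0567 0.1661] [247.8797 196.434 ] [231.5187 105.7361]
mouth [0.421, 0.057, 0.071] [248.6393 230.9358] [234.5571 243.7434]
base [0.421, 0.057, 0] [249.4607 254.8272] [237.843  339.3087]
t 5.3 pos [0.4222 0.0567 0.2001] rot [-3.1415  0.0006  1.3781] F [-0.2247 -0.2413  0.2533] w 0.016983007375082085
[0.421, 0.057, 0.2] -11 slide [ 0.   -0.13  0.01] turn [-0.  0. -0.]
```

View pics/s2.png

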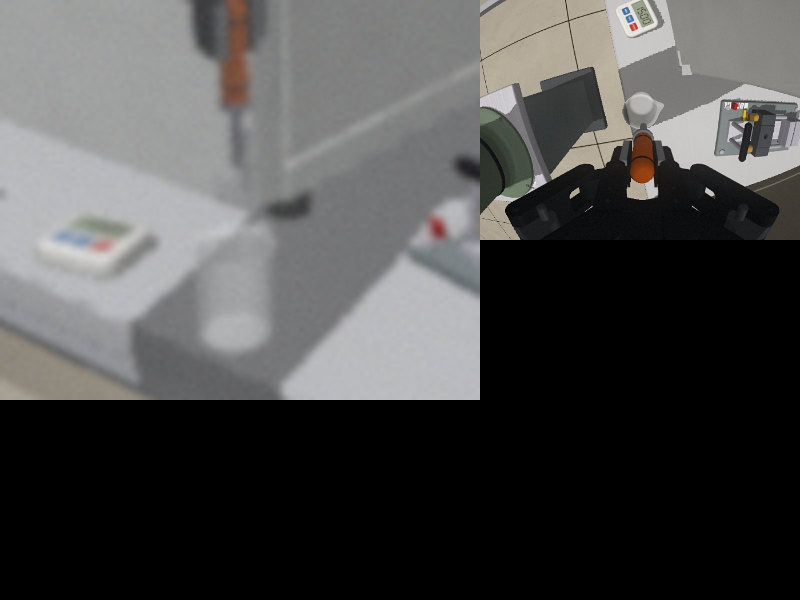

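The tip is at zoom pixel (240,165) against a predicted (234,166), directly above the beaker mouth at (237,243). I'm lowering it now.

>>> arm_command(
  gripper=[1, 1, 1, 1, 1],
  slide=[
    [0, -0.1, 3],
    [0, -0.1, 6],
    [0, -0.1, 9],
    [0, -0.1, 10.8],
    [0, -0.1, 11.6],
  ],
  turn=[
    [0, 0, 0],
    [0, 0, 0],
    [0, 0, 0],
    [0, 0, 0],
    [0, 0, 0],
  ],
)

```text
clock: 5.92
position: [0.4207, 0.0568, 0.0834]
tool_rot: [-3.14, 0.001, 1.378]
force: [-0.7, 0.2, -0.3]
grip_width: 0.0172
```

>>> arm_command(
  gripper=[1, 1, 1, 1],
  slide=[
    [0, 0, 0],
    [0, 0, 0],
    [0, 0, 0],
    [0, 0, 0.2],
  ],
  turn=[
    [0, 0, 0],
    [0, 0, 0],
    [0, 0, 0],
    [0, 0, 0],
  ],
)

```text
clock: 6.42
position: [0.4211, 0.0576, 0.0826]
tool_rot: [3.141, -0.0, 1.379]
force: [0.8, -0.2, 0.0]
grip_width: 0.0171
```

>>> arm_command(
  gripper=[2, 2.4, 3, 4, 5],
  slide=[
    [0, 0, 0],
    [0, 0, 0],
    [0, 0, 0],
    [0, 0, 0],
    [0, 0, 0],
  ],
  turn=[
    [0, 0, 0],
    [0, 0, 0],
    [0, 0, 0],
    [0, 0, 0],
    [0, 0, 0],
  ],
)

```text
clock: 7.05
position: [0.4209, 0.0574, 0.0823]
tool_rot: [3.142, -0.0, 1.379]
force: [-0.0, 0.0, 0.1]
grip_width: 0.0499
```

>>> arm_command(
  gripper=[5, 5, 5, 5, 5],
  slide=[
    [0, 0, -1],
    [0, 0, -4],
    [0, 0, -8],
    [0, 0, -12],
    [0, 0, -15.5],
  ],
  turn=[
    [0, 0, 0],
    [0, 0, 0],
    [0, 0, 0],
    [0, 0, 0],
    [0, 0, 0],
  ],
)

```text
clock: 7.68
position: [0.4207, 0.0571, 0.2393]
tool_rot: [3.141, -0.0, 1.379]
force: [0.5, 0.3, -0.5]
grip_width: 0.0499
```

Run:
```python
from h import *
s=vision.grab_frame("scene");t=vision.grab_frame("top")
c=np.zeros((400,800,3),np.uint8)
c[:400,:480]=cv2.resize(s[170:270,190:310],None,fx=4,fy=4,interpolation=cv2.INTER_CUBIC)
c[:320,480:]=cv2.resize(t[210:290,237:317],None,fx=4,fy=4,interpolation=cv2.INTER_CUBIC)
cv2.imwrite("pics/s3.png",c)
delta([([.58,-.024,.2],-11),([.589,-.028,.16],-11),([.589,-.028,.06],-11)])
```

```text
t 7.775 pos [0.422  0.0575 0.2406] rot [ 3.1378 -0.0033  1.3787] F [0.6163 0.2645 0.3268] w 0.04994984737466776
[0.58, -0.024, 0.2] -11 slide [-5.   17.05  4.11] turn [ 0.2 -0.2 -0. ]
[0.589, -0.028, 0.16] -11 slide [-5.23 17.99  8.11] turn [ 0.2 -0.2 -0. ]
[0.589, -0.028, 0.06] -11 slide [-5.27 17.96 18.11] turn [ 0.2 -0.2 -0. ]
```

View pics/s3.png

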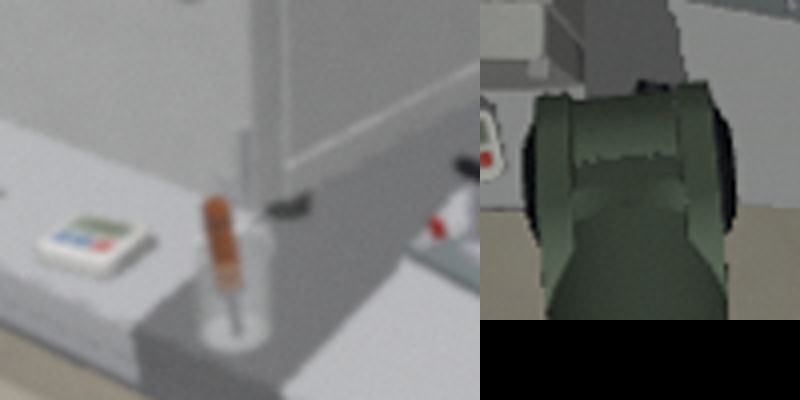

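The pin stands in the upright beaker with a slight lean: handle at zoom (222,243), tip at (237,335). Now to the handle bar.

>>> arm_command(
  gripper=[5, 5, 5, 5, 5],
  slide=[
    [-1.3, 4.5, 0],
    [-2.8, 9.5, 1],
    [-4.2, 14.5, 4],
    [-5.3, 17.9, 8],
    [-5.3, 17.9, 8],
  ],
  turn=[
    [0, 0, 0],
    [0, 0, 0],
    [0, 0, 0],
    [0, 0, 0],
    [0, 0, 0],
  ],
)

```text
clock: 8.4
position: [0.5859, -0.0306, 0.154]
tool_rot: [-3.137, 0.003, 1.377]
force: [-1.3, 0.9, 1.3]
grip_width: 0.0498
```

Run:
```python
from h import *
delta([([.5885,-.0275,.06],-11)])
```

```text
t 8.4 pos [ 0.5859 -0.0306  0.154 ] rot [-3.1371  0.0029  1.3768] F [-1.2644  0.8705  1.2594] w 0.04978019842643833
[0.5885, -0.0275, 0.06] -11 slide [0.38 0.24 9.39] turn [-0.3  0.2 -0.1]
```

>>> arm_command(
  gripper=[5, 5, 5],
  slide=[
    [0, 0, 2],
    [0, 0, 2],
    [0, 0, 2],
  ],
  turn=[
    [0, 0, 0],
    [0, 0, 0],
    [0, 0, 0],
  ],
)

```text
clock: 8.78
position: [0.5866, -0.0285, 0.1385]
tool_rot: [3.141, -0.0, 1.379]
force: [0.2, 0.6, 0.1]
grip_width: 0.0498
```

Run:
```python
from h import *
delta([([.5885,-.0275,.06],-11)])
```

```text
t 8.775 pos [ 0.5866 -0.0285  0.1385] rot [ 3.1407 -0.0004  1.3793] F [0.2114 0.6337 0.0937] w 0.04976728744347218
[0.5885, -0.0275, 0.06] -11 slide [0.13 0.17 7.85] turn [ 0.1 -0.   0. ]
```

>>> arm_command(
  gripper=[5, 5, 5, 5, 5],
  slide=[
    [0.1, 0.1, 2.5],
    [0.1, 0.1, 5],
    [0.1, 0.1, 7],
    [0.1, 0.1, 7.8],
    [0.1, 0.1, 7.8],
  ],
  turn=[
    [0, 0, 0],
    [0, 0, 0],
    [0, 0, 0],
    [0, 0, 0],
    [0, 0, 0],
  ],
)

```text
clock: 9.4
position: [0.5877, -0.0281, 0.0594]
tool_rot: [-3.142, 0.0, 1.379]
force: [-0.2, -0.1, -0.6]
grip_width: 0.0502
```

>>> arm_command(
  gripper=[0.8, 0.8, 0.8, 0.8, 0.8],
  slide=[
    [0, 0, 0],
    [0, 0, 0],
    [0, 0, 0],
    [0, 0, 0],
    [0, 0, 0],
  ],
  turn=[
    [0, 0, 0],
    [0, 0, 0],
    [0, 0, 0],
    [0, 0, 0],
    [0, 0, 0],
  ],
  force=50,
)

```text
clock: 10.02
position: [0.5886, -0.0281, 0.0601]
tool_rot: [3.139, -0.0, 1.379]
force: [3.4, -0.4, 7.5]
grip_width: 0.0121
```

Run:
```python
from h import *
delta([])
```

```text
t 10.025 pos [ 0.5886 -0.0281  0.0601] rot [ 3.1395 -0.0003  1.379 ] F [ 3.4306 -0.3732  7.5141] w 0.012050000096144427
```

>>> arm_command(
  gripper=[0.8, 0.8, 0.8, 0.8, 0.8],
  slide=[
    [0, -0.5, 0],
    [0, -1, 0],
    [0, -1.5, 0],
    [0, -2, 0],
    [0, -2.4, 0],
  ],
  turn=[
    [0, 0, 0],
    [0, 0, 0],
    [0, 0, 0],
    [0, 0, 0],
    [0, 0, 0],
  ],
)

```text
clock: 10.65
position: [0.5654, -0.0235, 0.06]
tool_rot: [3.138, -0.0, 1.379]
force: [7.3, -0.8, 4.4]
grip_width: 0.0124
```

>>> arm_command(
  gripper=[0.8, 0.8, 0.8],
  slide=[
    [0, 0, 0],
    [0, 0, 0],
    [0, 0, 0],
  ],
  turn=[
    [0, 0, 0],
    [0, 0, 0],
    [0, 0, 0],
  ],
)

```text
clock: 11.02
position: [0.5655, -0.0235, 0.0601]
tool_rot: [3.139, -0.0, 1.379]
force: [5.9, -1.7, 4.0]
grip_width: 0.0122
```

Run:
```python
from h import *
delta([])
m=vision.camera_model("wrist");im=vision.grab_frame("wrist")
cv2.imwrite("pics/w4f.png",im);import pickle;pickle.dump(m,open("w4.pkl","wb"))
a=np.radians(-11);X=np.array([np.cos(a),np.sin(a)]);Y=np.array([-X[1],X[0]]);pin=np.array([.6513,-.0388])
for nm,lo,hi,z in(("yellow",(20,120,60),(35,255,255),.018),("red",(0,150,60),(4,255,255),.014)):
    for c,s in blobs(im,lo,hi,None,15):
        q=onz(fray(m,*c),z);r=q[:2]-pin;print(nm,c,s,"clamp",r@X,r@Y)
cv2.imwrite("pics/w4.png",cv2.resize(im[60:260,180:440],None,fx=3,fy=3,interpolation=cv2.INTER_CUBIC))
```

```text
t 11.025 pos [ 0.5655 -0.0235  0.0601] rot [ 3.1386 -0.0003  1.3791] F [ 5.8642 -1.6529  3.9599] w 0.012224311578727923
yellow [326.6 179.5] [321 160  12  40 441] clamp -0.06197181071993549 0.03129008978257362
yellow [395.8 184.1] [373 170  43  30 593] clamp -0.01925194591816427 0.028997818405525278
yellow [391.1 285.8] [375 279  26  16 154] clamp -0.014229679121610645 -0.04091225523928927
yellow [368.6 283.9] [363 280  14   9  49] clamp -0.030528478087508984 -0.03852970265664642
red [323.3 148.2] [317 138  13  22 264] clamp -0.06384165404979072 0.049112914845322694
```

View pics/w4.png

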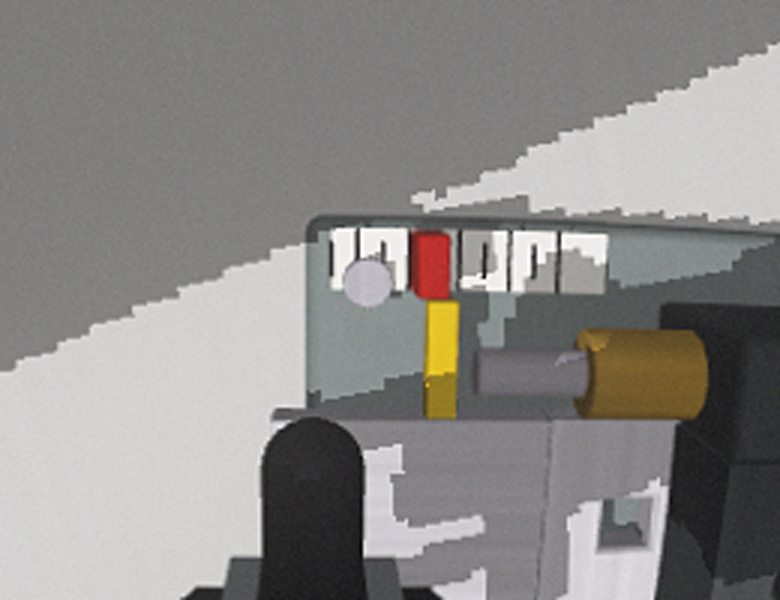

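The pointer tab (326.6,179.5) is about 2 mm short of the index (323.3,148.2), and the grip is between the posts on the bar. I'll pull 2 mm more.

>>> arm_command(
  gripper=[0.8, 0.8, 0.8, 0.8, 0.8],
  slide=[
    [0, -0.1, 0],
    [0, -0.2, 0],
    [0, -0.2, 0],
    [0, -0.2, 0],
    [0, -0.2, 0],
  ],
  turn=[
    [0, 0, 0],
    [0, 0, 0],
    [0, 0, 0],
    [0, 0, 0],
    [0, 0, 0],
  ],
)

```text
clock: 11.7
position: [0.5636, -0.0232, 0.06]
tool_rot: [3.139, -0.0, 1.379]
force: [6.7, -0.7, 4.3]
grip_width: 0.0124
```

Run:
```python
from h import *
delta([])
m=vision.camera_model("wrist");im=vision.grab_frame("wrist")
a=np.radians(-11);X=np.array([np.cos(a),np.sin(a)]);Y=np.array([-X[1],X[0]]);pin=np.array([.6513,-.0388])
for nm,lo,hi,z in(("yellow",(20,120,60),(35,255,255),.018),("red",(0,150,60),(4,255,255),.014)):
    for c,s in blobs(im,lo,hi,(280,100,350,220),15):
        q=onz(fray(m,*c),z);r=q[:2]-pin;print(nm,c,q,"clamp",r@X,r@Y)
s=vision.grab_frame("scene");t=vision.grab_frame("top")
c=np.zeros((400,800,3),np.uint8)
c[:400,:480]=cv2.resize(s[170:270,190:310],None,fx=4,fy=4,interpolation=cv2.INTER_CUBIC)
c[:320,480:]=cv2.resize(im[60:220,200:360],(320,320))
cv2.imwrite("pics/s4.png",c)
```

```text
t 11.7 pos [ 0.5636 -0.0232  0.06  ] rot [ 3.1386 -0.0002  1.3789] F [ 6.6594 -0.7479  4.277 ] w 0.01236284328753423
yellow [326.6 179.5] [0.5945 0.0041 0.018 ] clamp -0.0639040836891206 0.03129057604503042
red [326.7 148.1] [0.5981 0.0217 0.014 ] clamp -0.06377461888088652 0.049202852210795095
```

View pics/s4.png

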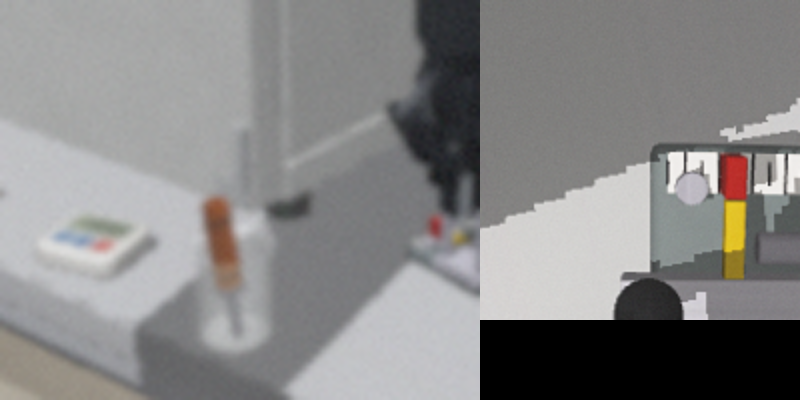

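The pointer (326.6,179.5) and index (326.7,148.1) now line up to within about 0.2 mm. The pin still stands in the upright beaker, so I'm handing in.

```bash
python3 -c "
from workcell import job_done
print(job_done())"
```

```text
the job is handed in; nothing more can be done
None
```

The pin is in the beaker and the clamp is held open with the yellow pointer on the red index. I handed the job in at about 11.8 s on the robot clock. I drew the pin straight up out of the bridge, lowered it into the beaker and let go. Then I gripped the black bar between its posts and pulled it out about 26 mm against the spring; the gripper is still holding it there at 50 N.

**Last checks:**
- **Alignment:** pointer and index are within about 0.2 mm along the clamp's x axis in the final wrist image. The index reads within about 1 mm of its first position, which is within measurement error.
- **Hold:** the fingers are stopped on the bar at a 12 mm opening, and the arm feels about 7 N of spring pull.
- **Pin and beaker:** the pin stands in the beaker with a slight lean, untouched, and the beaker is upright and in place.
- **Other objects:** the timer was still in place in the last scene view. I did not re-measure the jar, caliper, test disc or crucible, but the arm did not go near them.

No check failed. The gripper reads 1 to 2 mm under the stated thickness on both the pin and the bar.

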